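Back the coral carousel up one notch

ROBOT

A 7-joint arm with a two-finger parallel gripper is mounted at the origin on the work surface. World frame = base frame: x ahead of the robot, y to its left, z up, the work surface at z = 0. Lengths are in m, angles in degrees, forces in N, time in s.
With the tool pointing down it reaches from about 0.425 to 0.875 m from the base axis. Payload 4.7 kg.
Tool frame: the origin (TCP) lies at the very end of the fingers, on their centre line; the grasp point (between the pads) lies env.hold_point_z behind it (env.hold_point_z is the distance from the TCP to the grasp point, in m); z points along the fingers, y is the line along which they close (so a half turn about z gives the same grasp; the last joint's range is limited). The gripper opens to 87 mm and grips with 3 to 60 N. Pads are 19 mm wide; open, the fingers measure 117 mm over their backs; the gripper's body (75 mm by 190 mm) begins 51 mm behind the grasp point.
Start: joints at [-64.624, 18.392, -4.016, 83.108, 1.295, 78.541, -3.26], TCP at [0.27, 0.591, 0.223] pointing down, gripper open.
Joint ranges: [-163.93, 163.93], [-17.29, 119.83], [-79.2, 71.16], [3.27, 140.29], [-89.18, 269.18], [5.43, 117.66], [-154.24, 154.24]. Speed limits (degrees/s): [147.25, 147.25, 180, 180, 180, 180, 180].

INTERFACE

Orientations are given as [roll, pitch, yaw] about the fixed x, y, z axes, in that order (R = Rz(yaw) Ry(pitch) Rx(roll)).
In Python, from cell import env gives the robot as it stands.
- The arm moves only by the shell command python3 -m jog 'ROWS' [FORCE]. ROWS is JSON, a list of rows, each an object with "dp": the shift along the tool's x, y, z in cm, a list of three; "twist": the turn about the tool's z in degrees; "fingers": the opening, from 0 (shut) to 1 (fully open). A call has 1 to 8 rows; each row is the pose to reach, as a shift and turn from the pose commanded when the call began, along the tool's axes at that moment; what a row does not reach only later rows make up. A row lasts 1/8 s, in which the tool goes at most 62.5 mm and 10.7 degrees, less where a joint would pass 70% of its speed; a pose out of reach is approached as far as the arm can. A call with a gripper value outside its range is refused whole. The fingers move at their own pace and stop on an object; FORCE is the grip in N (left out, the last holds). Time passes only in rows, so rows that repeat a pose let the fingers close. It gives the time, the measured TCP pose, the force, the opening and the grip force at its end, in the units of the state.
- env.get_obs(): the state, without advancing time (a new reading comes with each control period).
- env.read_camera(name): name is "scene" or "top"; returns a dict with "pixels" (400x640x3 uint8, blue, green, red), "depth" (400x640 float32, m along the optical axis (not along the pixel's ray), 0 where there is no reading), "fx", "fy", "cx", "cy" (pixels), "k1" (the pictures are not rectified: a ray, as slopes to the right and down, at radius r is drawn at 1 + k1 r^2 times it, then the intrinsics apply), "rvec" (rotation vector, rad) and "tvec" (3), from world to camera coordinates, as OpenCV has them. Camera axes: x right, y down, z forward; pixel columns grow to the right and rows downward; lengths in m; the calibration is good to about 2 mm. A picture is of the moment at which its call begins.
- env.sign_off(): hands the job in; it is judged then, once.
The state is a dict: "time_s": time; "qpos": joint angles; "joint_velocities": joint speeds; "effort": joint torques, N m; "tool_pos": TCP position; "tool_rot": TCP orientation; "force": force on the tool from outside, world axes, zero at the start; "wrist_torque": the same for the moment, N m; "grip_width": finger opening in m; "grasp_force": force on a finger pad.
Only numpy, scipy, OpenCV 4.12 (cv2) and the standard library are available. Lean on these libraries where they do the work, as an engineer would, in place of code of your own. Each camera call takes 0.05 s, during which the arm holds its last target. There are 200 camera calls.

TASK

The coral-plug wheel has been wound one notch too far. With a fingertip push the red ball of its ratchet pawl away from its nose until the pawl lifts and falls over to stay open, push the wheel backward (clockwise seen from above) by its yellow posts just one notch, then tip the pawl down again so that it drops fully home in the new notch. Grasp and lift nothing: the coral plugs stay standing in their places on the wheel, and the jar, bottles and brush beside it stay where they are.

Things in the scene. Friction and masses are not known exactly. Their poses are not given: they have to be found in the camera images.
- carousel: Grey base plate 250 x 260 x 12 mm, fixed on the bench, under a blue wheel 212 mm across that turns about the vertical through its centre; wheel top 40 mm above the bench, teeth on its rim up to 52 mm, 90 to 104 mm from the axis. Origin: underside centre, on the axis. z up; the pawl stands on the -y side; x points to a yellow marker block 117 mm out, 42 mm high.
- wheel (a joint): Wheel angle, rad; grows as the wheel turns BACKWARD (clockwise from above). One notch = 0.628. At 0 an upright tooth face touches the lowered pawl's nose, which stops it going further back; it starts at -0.15 to -0.04. One notch back, the nose drops fully home with the wheel at about 0.43 to 0.62. Turns under 1.5 to 3 N at a post and stays where it is left.
- post0 (a point): Top centre, 78 mm above the bench, of one of five yellow posts (12 mm thick, 38 mm tall) upright on the wheel, 70 mm from the axis, 72 degrees apart, turning with it. post0 stands across the wheel from the pawl at the start: seen from above, counter-clockwise from the carousel's x axis by 1.728 rad minus the wheel angle. Going backward it moves towards the carousel's +x.
- pawl (a joint): Pawl angle, rad, about a level hinge. 0 = down, nose fully in a notch; grows as the red ball is pushed to the carousel's -x, raising the nose. No spring: its weight (120 g) holds it down up to about 0.75; pushed past that it falls over to its open stop at 1.55 and stays there. With the nose resting on a tooth it reads above 0.1.
- pawl_hinge (a point): Pawl hinge, fixed at (-55, -98, 54) mm on the carousel, hinge line along the carousel's y. The pawl is a steel L 10 mm wide along the hinge: when down, a thumb lever 8 mm thick stands up from the hinge and an arm 8 mm thick with the nose at its end reaches 55 mm to +x. A bracket 24 mm wide, 64 mm high stands on its outer side, y -109 to -119 mm.
- pawl_ball (a point): Centre of the red ball, 18 mm across, on the end of the thumb lever, 55 mm from the hinge: straight above it (109 mm above the bench) when the pawl is down; when open, 55 mm to the carousel's -x of the hinge, the lever lying level.
- pawl_nose (a point): Middle of the arm near the nose, 50 mm out from the hinge. When the pawl is open the arm stands upright over the hinge, its end 55 mm above the hinge, its -x side 14 mm to the carousel's -x of the hinge, above the level lever; pushing that side towards +x by about 35 mm at 30 mm above the hinge tips the pawl down again.
- plug0: Loose coral plug, terracotta disc 24 mm across with pink coral nub, 27 mm tall in all, 25 g, standing free on the wheel 48 mm from the axis, midway between two posts. Origin: centre of its underside. To stay standing there.
- slot0 (a point): Centre of the black round mark (31 mm across, on the wheel's top, turns with it) on which plug0 stands.
- plug1: Loose coral plug, terracotta disc 24 mm across with green coral nub, 27 mm tall in all, 25 g, standing free on the wheel 48 mm from the axis, midway between two posts. Origin: centre of its underside. To stay standing there.
- slot1 (a point): Centre of the black round mark (31 mm across, on the wheel's top, turns with it) on which plug1 stands.
- plug2: Loose coral plug, terracotta disc 24 mm across with ochre coral nub, 27 mm tall in all, 25 g, standing free on the wheel 48 mm from the axis, midway between two posts. Origin: centre of its underside. To stay standing there.
- slot2 (a point): Centre of the black round mark (31 mm across, on the wheel's top, turns with it) on which plug2 stands.
- plug3: Loose coral plug, terracotta disc 24 mm across with violet coral nub, 27 mm tall in all, 25 g, standing free on the wheel 48 mm from the axis, midway between two posts. Origin: centre of its underside. To stay standing there.
- slot3 (a point): Centre of the black round mark (31 mm across, on the wheel's top, turns with it) on which plug3 stands.
- jar: Loose open glass jar, 84 mm across, 90 mm tall, beside the carousel. Origin: underside centre. Bystander.
- flask: Loose white bottle with blue cap, 60 mm across, 130 mm tall. Origin: underside centre. Bystander.
- glue: Loose orange bottle with black cap, 44 mm across, 100 mm tall. Origin: underside centre. Bystander.
- brush: Loose yellow-handled brush lying flat, under 220 mm long, along its own x. Bystander.

How it is judged (in metres and radians):
On the way, in this order (a step that is already met when the one before it is completed fails the run):
1. the pawl is lifted and stays open, the wheel still in its first notch (value of joint pawl above 1.35 rad and value of joint wheel between -0.35 and 0.2 rad), for 0.2 s.
2. with the pawl open the wheel is pushed one notch backward (value of joint pawl above 1.2 rad and value of joint wheel between 0.4 and 0.65 rad), for 0.2 s.
3. the pawl is down, fully home in the new notch (value of joint wheel between 0.4 and 0.65 rad and value of joint pawl below 0.08 rad), for 0.2 s.
At the end, for the whole second after the job is handed in: The wheel stands at rest one notch back (0.40 to 0.65 rad), the pawl is down in that notch (below 0.08 rad), all four coral plugs stand within 12 mm of their marks on the wheel, and the bystanders are within 30 mm of where they were (all of step 3 and distance between plug0 and slot0 below 0.012 m and distance between plug1 and slot1 below 0.012 m and distance between plug2 and slot2 below 0.012 m and distance between plug3 and slot3 below 0.012 m and velocity of joint wheel between -0.05 and 0.05 rad/s and distance of each of jar, flask, glue, brush from where it was at the start of the episode below 0.03 m); the robot touches nothing.
It fails at once if a coral plug is lifted, knocked over or pushed more than 12 mm from its mark (not (distance between plug0 and slot0 below 0.012 m) or not (distance between plug1 and slot1 below 0.012 m) or not (distance between plug2 and slot2 below 0.012 m) or not (distance between plug3 and slot3 below 0.012 m) or angle between any of plug0, plug1, plug2, plug3's own z axis and vertical above 0.5 rad).
It fails at once if a bystander is lifted or moved more than 30 mm (distance of any of jar, flask, glue, brush from where it was at the start of the episode above 0.03 m).
It fails at once if the wheel is turned well beyond one notch, back or forward (value of joint wheel above 0.95 rad or value of joint wheel below -0.5 rad).
It also fails if it takes over 54 s, if anything falls off the work surface, if the arm or the gripper's body presses on something with over 40 N, if the wrist force passes 120 N, or if a joint passes its speed limit or range.

## Working session

There is one attempt and no reset: what is moved stays moved. The work goes in short steps, Python scripts to look and compute and a shell command to move; the robot and the scene stay as the last step left them, time stands still between calls to the robot, and variables do not carry over. Pictures are saved under pics/ and viewed, at most 10 in all, crops included, and the job is handed in when it is done.

```bash
mkdir -p pics
cat > h.py <<'E'
import numpy as np, cv2
from cell import env
def cam(n):
    c=env.read_camera(n); R=cv2.Rodrigues(np.array(c["rvec"],float))[0]; t=np.array(c["tvec"],float).ravel()
    c["R"],c["t"]=R,t; return c
def ray(c,u,v):
    x=np.array([(u-c["cx"])/c["fx"],(v-c["cy"])/c["fy"]]); y=x.copy()
    for _ in range(20): y=x/(1+c["k1"]*(y@y))
    d=c["R"].T@np.r_[y,1]; o=-c["R"].T@c["t"]; return o,d
def onz(c,u,v,z):
    o,d=ray(c,u,v); return o+d*(z-o[2])/d[2]
def bydepth(c,u,v):
    o,d=ray(c,u,v); return o+d*c["depth"][int(v),int(u)]
def proj(c,P):
    p=c["R"]@np.array(P)+c["t"]; s=p[:2]/p[2]; s=s*(1+c["k1"]*(s@s)); return s[0]*c["fx"]+c["cx"],s[1]*c["fy"]+c["cy"]
def mask(c,lo,hi):
    return cv2.inRange(cv2.cvtColor(c["pixels"],cv2.COLOR_BGR2HSV),np.array(lo),np.array(hi))
def blobs(m,amin=20):
    n,l,s,ce=cv2.connectedComponentsWithStats(m); return [(s[i,4],ce[i],s[i,:4]) for i in range(1,n) if s[i,4]>=amin]
E
python3 - <<'E'
from h import *
for n in("top","scene"):
    c=cam(n); cv2.imwrite(f"pics/{n}0.png",c["pixels"]); print(n,-c["R"].T@c["t"],c["fx"])
print(env.get_obs()["tool_pos"],env.get_obs()["tool_rot"],env.hold_point_z)
E
```

```text
top [ 0.31583958 -0.0055155   1.50548748] 486.6371654221124
scene [ 1.22497057 -0.2762194   0.7836299 ] 386.7985814472671
[0.27008617 0.59066852 0.22157887] [-1.79899808e+02  3.89893497e-03  1.55433700e+02] 0.0187
```

View pics/top0.png

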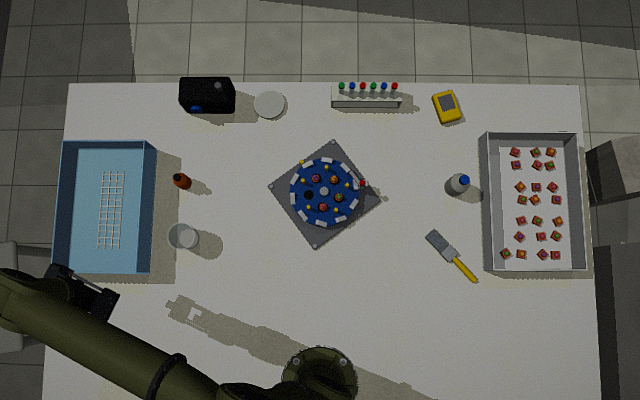

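View pics/scene0.png

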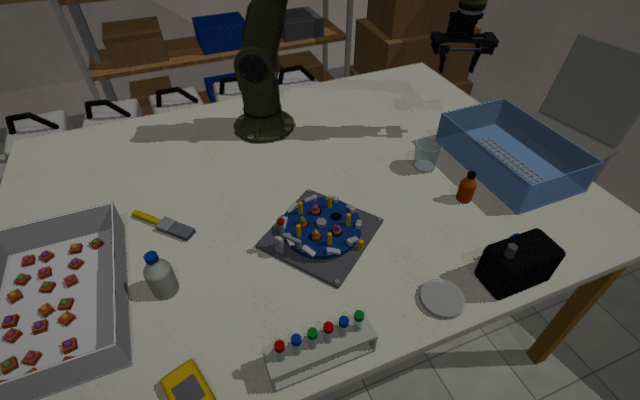

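Run:
```python
from h import *
c=cam("top"); s=cam("scene")
cv2.imwrite("pics/top1.png",cv2.resize(c["pixels"][130:260,255:395],None,fx=5,fy=4.6,interpolation=2)[:600])
cv2.imwrite("pics/sc1.png",cv2.resize(s["pixels"][180:300,250:390],None,fx=5,fy=5,interpolation=2))
for k,i,x0,x1,y0,y1 in (("top",c,255,395,130,260),("scene",s,250,390,180,300)):
    for nm,lo,hi in (("yel",(22,120,90),(34,255,255)),("red",(0,170,90),(6,255,255)),("red2",(172,150,90),(179,255,255)),("blue",(100,120,40),(125,255,255))):
        m=mask(i,lo,hi); z=np.zeros_like(m); z[y0:y1,x0:x1]=m[y0:y1,x0:x1]
        for a,ce,b in blobs(z,4): print(k,nm,a,ce.round(1),b, onz(i,*ce,{"yel":.07,"red":.109,"red2":.109,"blue":.04}[nm]).round(4))
```

```text
top yel 12 [301.3 161.2] [300 160   4   4] [0.6652 0.0587 0.07  ]
top yel 10 [326.  166.2] [325 165   3   4] [ 0.6502 -0.0161  0.07  ]
top yel 11 [302.2 179.8] [301 178   4   4] [0.6078 0.0553 0.07  ]
top yel 13 [346.6 184.4] [345 183   4   4] [ 0.5946 -0.0782  0.07  ]
top yel 12 [308.  206.5] [307 205   3   4] [0.5268 0.037  0.07  ]
top yel 14 [335.5 209.3] [334 208   4   4] [ 0.5189 -0.045   0.07  ]
top red 16 [361.7 182.1] [360 180   5   5] [ 0.594  -0.1203  0.109 ]
top red2 16 [322.7 205.6] [321 204   5   5] [ 0.5241 -0.0068  0.109 ]
top blue 2504 [323.4 192.1] [290 158  69  68] [ 0.5762 -0.0088  0.04  ]
scene yel 10 [329.5 196.5] [328 195   4   4] [0.5205 0.0405 0.07  ]
scene yel 10 [299.8 203. ] [298 202   4   3] [ 0.5138 -0.043   0.07  ]
scene yel 11 [348.5 214.4] [347 213   4   4] [0.6018 0.059  0.07  ]
scene yel 13 [298.  225.5] [296 224   5   4] [ 0.5891 -0.0755  0.07  ]
scene yel 12 [329.5 233.5] [328 232   4   4] [ 0.6438 -0.0128  0.07  ]
scene yel 18 [361.  241.1] [359 239   5   5] [0.6952 0.0478 0.07  ]
scene red 15 [280.9 219.7] [279 218   5   4] [ 0.5902 -0.118   0.109 ]
scene blue 2162 [323.6 226.6] [284 197  77  62] [ 0.5916 -0.0064  0.04  ]
scene blue 39 [299.8 250.2] [291 243  20  15] [ 0.6421 -0.0913  0.04  ]
```

View pics/top1.png

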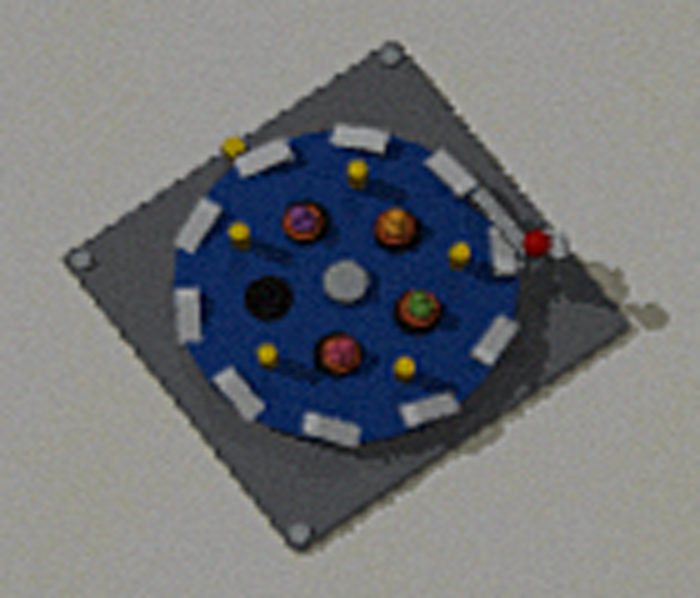

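View pics/sc1.png

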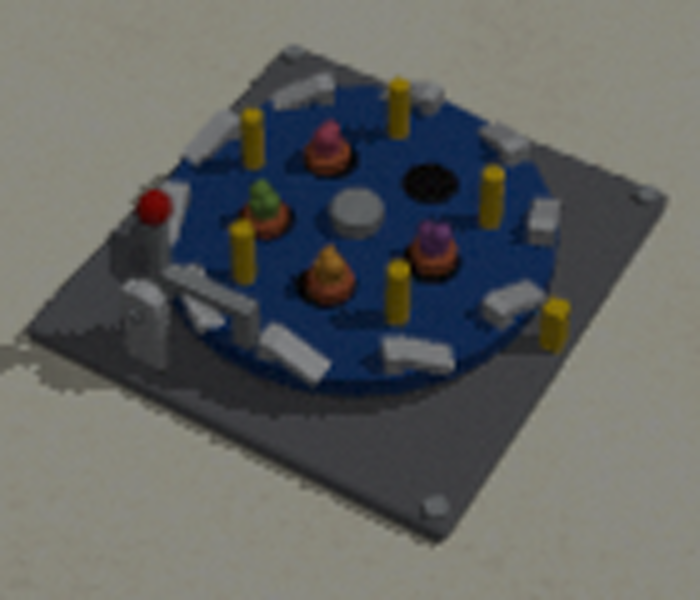

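The views agree. The carousel centre is about (0.578, -0.009) and its x axis points 36° from world x, from the marker at top (301,161). The red ball at top (362,182) and scene (281,220) lies where the geometry predicts. The empty slot is at 102°, so the finger can stand there to push.

```bash
python3 -m jog '[{"dp":[-4,-3,0],"twist":4,"fingers":0},{"dp":[-8,-6.4,0],"twist":8,"fingers":0},{"dp":[-12,-9.5,0],"twist":12,"fingers":0},{"dp":[-16,-12.7,0],"twist":16,"fingers":0},{"dp":[-20,-16,0],"twist":20,"fingers":0},{"dp":[-24,-19,0],"twist":24,"fingers":0},{"dp":[-28,-22.3,0],"twist":29,"fingers":0},{"dp":[-30,-24,0],"twist":29.1,"fingers":0}]'
cat >> h.py <<'E'
C=np.array([.578,-.009]); A=np.deg2rad(36.3); X=np.array([np.cos(A),np.sin(A)]); Y=np.array([-X[1],X[0]])
def state():
    o=env.get_obs(); p=np.array(o["tool_pos"]); d=p[:2]-C
    print("t",o["time_s"],"car mm",(1000*np.r_[d@X,d@Y,p[2]]).round(1),"rot",np.round(o["tool_rot"],1),"F",np.round(o["force"],1),"w",o["grip_width"])
    return p,np.deg2rad(o["tool_rot"][2])
def go(cx,cy,z):
    p,y=state(); t=C+cx*X+cy*Y-p[:2]; 
    print("dp cm",100*np.round([t@[np.cos(y),np.sin(y)],t@[np.sin(y),-np.cos(y)],p[2]-z],4))
E
python3 -c "
from h import *
go(-.019,-.098,.223)"
```

```text
time_s: 1.2
tool_pos: [0.4447, 0.2448, 0.2227]
tool_rot: [180.0, 0.0, 126.1]
force: [-0.5, -0.1, 0.1]
grip_width: 0.0151
grasp_force: 0.0
t 1.2 car mm [ 42.8 283.5 222.7] rot [180.    0.  126.1] F [-0.5 -0.1  0.1] w 0.015123113245299252
dp cm [-3.818e+01 -6.020e+00 -3.000e-02]
```

```bash
python3 -m jog '[{"dp":[-5,-1,0],"fingers":0},{"dp":[-10,-2,0],"fingers":0},{"dp":[-15,-3,0],"fingers":0},{"dp":[-20,-4,0],"fingers":0},{"dp":[-25,-5,0],"fingers":0},{"dp":[-30,-6,0],"fingers":0},{"dp":[-35,-6,0],"fingers":0},{"dp":[-38.2,-6,0],"fingers":0}]'
python3 - <<'E'
from h import *
go(-.019,-.098,.085)
s=cam("scene"); cv2.imwrite("pics/sc2.png",cv2.resize(s["pixels"][150:300,220:390],None,fx=4,fy=4))
E
```

```text
t 1.2 car mm [ 42.8 283.5 222.7] rot [180.    0.  126.1] F [-0.5 -0.1  0.1] w 0.015123113245299252
dp cm [-38.18  -6.02  13.77]validation failed for argument at $[0]...
```

View pics/sc2.png

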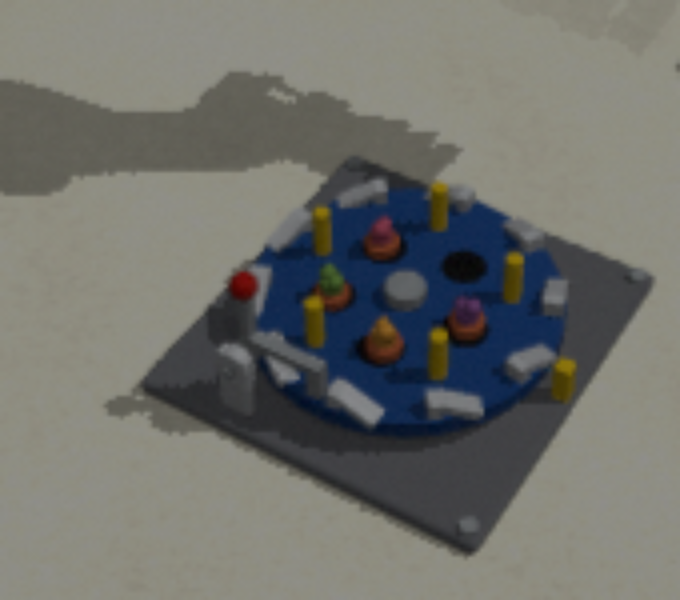

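The picture shows the scene unchanged: the move was refused whole and the arm has not reached the carousel. I think rows need "twist", so I'll include it.

```bash
python3 -m jog '[{"dp":[-5,-1,0],"twist":0,"fingers":0},{"dp":[-10,-2,0],"twist":0,"fingers":0},{"dp":[-15,-3,0],"twist":0,"fingers":0},{"dp":[-20,-4,0],"twist":0,"fingers":0},{"dp":[-25,-5,0],"twist":0,"fingers":0},{"dp":[-30,-6,0],"twist":0,"fingers":0},{"dp":[-35,-6,0],"twist":0,"fingers":0},{"dp":[-38.2,-6,0],"twist":0,"fingers":0}]'
python3 - <<'E'
from h import *
go(-.019,-.098,.085)
s=cam("scene"); cv2.imwrite("pics/sc3.png",cv2.resize(s["pixels"][150:300,220:390],None,fx=4,fy=4))
E
```

```text
time_s: 2.25
tool_pos: [0.6222, -0.097, 0.2223]
tool_rot: [-180.0, 0.0, 126.2]
force: [0.0, 0.6, -0.4]
grip_width: 0.0004
grasp_force: 0.0
t 2.25 car mm [-16.5 -97.1 222.3] rot [-180.     0.   126.2] F [ 0.   0.6 -0.4] w 0.00044980941517049083
dp cm [-0.1  -0.25 13.73]
```

View pics/sc3.png

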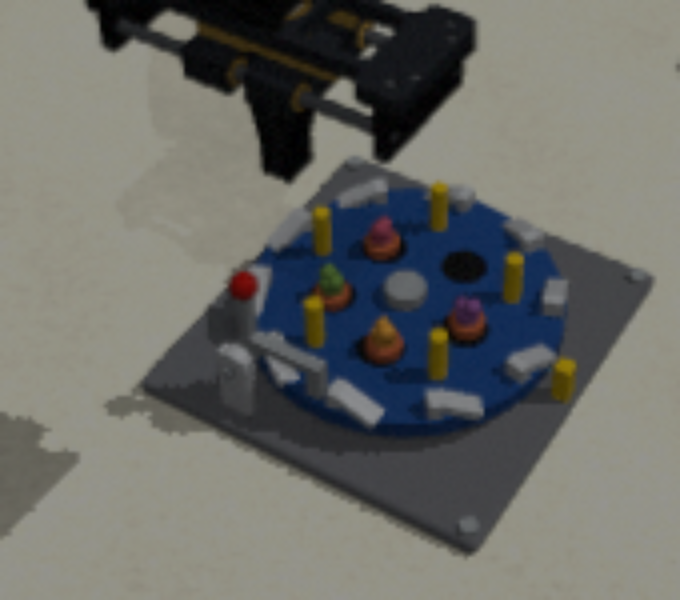

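Finger is shut and above the pawl side, with its tip at about (290,180) in the crop. Next: descend and push the ball to -x.

```bash
python3 -m jog '[{"dp":[-0.1,0,4],"twist":0,"fingers":0},{"dp":[-0.1,0,8],"twist":0,"fingers":0},{"dp":[-0.1,0,11],"twist":0,"fingers":0},{"dp":[-0.1,0,13],"twist":0,"fingers":0},{"dp":[-0.1,0,13.7],"twist":0,"fingers":0},{"dp":[-0.1,0,13.7],"twist":0,"fingers":0}]'
python3 -m jog '[{"dp":[0,-0.8,0],"twist":0,"fingers":0},{"dp":[0,-1.6,0],"twist":0,"fingers":0},{"dp":[0,-2.4,0],"twist":0,"fingers":0},{"dp":[0,-3.2,0],"twist":0,"fingers":0},{"dp":[0,-4,0],"twist":0,"fingers":0},{"dp":[0,-4.8,0],"twist":0,"fingers":0},{"dp":[0,-5.6,0],"twist":0,"fingers":0},{"dp":[0,-6.2,0],"twist":0,"fingers":0}]'
python3 - <<'E'
from h import *
state()
s=cam("scene"); cv2.imwrite("pics/sc4.png",cv2.resize(s["pixels"][150:300,220:390],None,fx=4,fy=4))
E
```

```text
time_s: 3.05
tool_pos: [0.6223, -0.0958, 0.086]
tool_rot: [180.0, 0.0, 126.3]
force: [-0.0, -0.3, 0.1]
grip_width: 0.0005
grasp_force: 0.0
time_s: 4.05
tool_pos: [0.5714, -0.1331, 0.0855]
tool_rot: [-180.0, -0.0, 126.3]
force: [-0.4, -0.7, -0.1]
grip_width: 0.0006
grasp_force: 0.0
t 4.05 car mm [-78.8 -96.1  85.5] rot [-180.    -0.   126.3] F [-0.4 -0.7 -0.1] w 0.0006207566530670752
```

View pics/sc4.png

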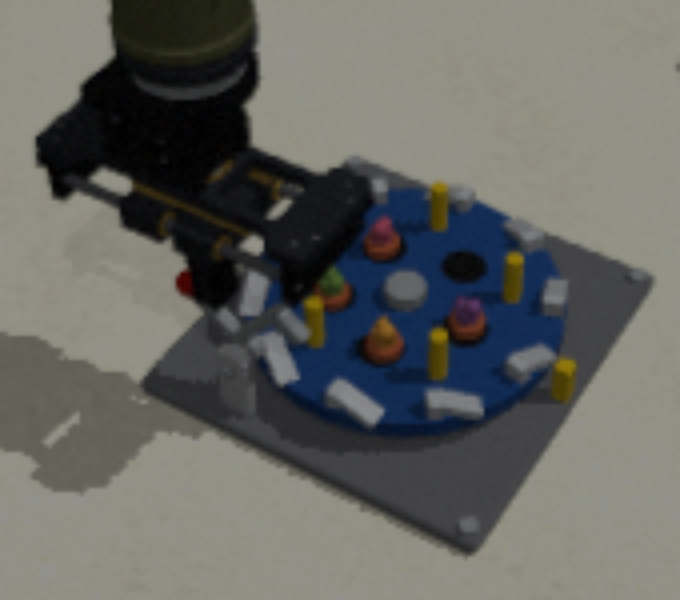

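The pawl is tilted and the ball shows at (187,283), just left of the finger, but it has not tipped over yet. Continue pushing.

```bash
python3 -m jog '[{"dp":[0,-0.8,0],"twist":0,"fingers":0},{"dp":[0,-1.6,0],"twist":0,"fingers":0},{"dp":[0,-2.4,0],"twist":0,"fingers":0},{"dp":[0,-3.0,0],"twist":0,"fingers":0},{"dp":[0,-3.0,0],"twist":0,"fingers":0},{"dp":[0,-3.0,0],"twist":0,"fingers":0}]'
python3 -m jog '[{"dp":[0,0,-4],"twist":0,"fingers":0},{"dp":[0,0,-8],"twist":0,"fingers":0},{"dp":[4,3,-8],"twist":0,"fingers":0},{"dp":[9,6,-8],"twist":0,"fingers":0},{"dp":[14,9,-8],"twist":0,"fingers":0},{"dp":[19,12,-8],"twist":0,"fingers":0},{"dp":[19,12,-8],"twist":0,"fingers":0}]'
cat > m.py <<'E'
from h import *
def posts(save=None):
    c=cam("top"); m=mask(c,(22,120,70),(34,255,255)); z=np.zeros_like(m); z[140:245,265:385]=m[140:245,265:385]
    for a,ce,b in blobs(z,4):
        d=onz(c,*ce,.076)[:2]-C; print("r",(1e3*np.hypot(*d)).round(1),"car deg",np.rad2deg(np.arctan2(d@Y,d@X)).round(1),"->w",((np.deg2rad(99)-np.arctan2(d@Y,d@X)+.628+.2)%(2*np.pi/5)-.828).round(3))
    if save:
        s=cam("scene"); a=cv2.resize(c["pixels"][130:260,265:385],None,fx=3.3,fy=3.3); b=cv2.resize(s["pixels"][180:300,250:370],None,fx=3.3,fy=3.3)
        h=min(a.shape[0],b.shape[0]); cv2.imwrite(save,np.hstack([a[:h],b[:h]]))
E
python3 -c "
from m import *
state(); posts('pics/m5.png')"
```

```text
time_s: 4.85
tool_pos: [0.548, -0.1502, 0.0856]
tool_rot: [180.0, 0.0, 126.3]
force: [-0.1, 0.1, -0.5]
grip_width: 0.0005
grasp_force: 0.0
time_s: 5.72
tool_pos: [0.5311, 0.0806, 0.1654]
tool_rot: [179.9, -0.1, 126.9]
force: [0.4, 0.6, 0.1]
grip_width: 0.0004
grasp_force: 0.0
t 5.725 car mm [ 15.2  99.9 165.4] rot [ 1.799e+02 -1.000e-01  1.269e+02] F [0.4 0.6 0.1] w 0.0003811673148134812
r 70.2 car deg -42.1 ->w -0.051
r 70.6 car deg -113.7 ->w -0.058
r 70.4 car deg 174.3 ->w -0.058
```

View pics/m5.png

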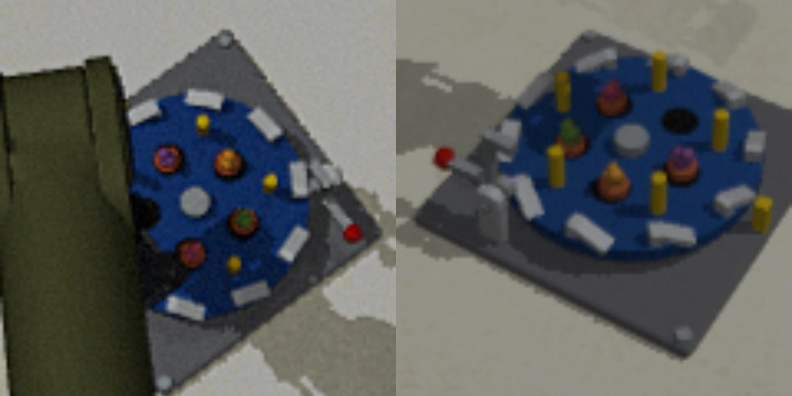

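The pawl now lies open (ball at (353,232) in the left crop, lever level) and all posts agree on w ≈ -0.056. The plan is to stand the finger in the empty slot at car (70, 58) mm and push the 30° post toward -y.

```bash
python3 -m jog '[{"dp":[-2,3,0],"twist":0,"fingers":0},{"dp":[-4.2,5.5,0],"twist":0,"fingers":0},{"dp":[-4.2,5.5,0],"twist":0,"fingers":0},{"dp":[-4.2,5.5,0],"twist":0,"fingers":0}]'
python3 -c "
from h import *
go(.070,.058,.057)"
```

```text
time_s: 6.32
tool_pos: [0.6007, 0.0707, 0.1653]
tool_rot: [-179.9, -0.0, 126.2]
force: [0.0, -0.1, -0.0]
grip_width: 0.0005
grasp_force: 0.0
t 6.325 car mm [ 65.5  50.8 165.3] rot [-179.9   -0.   126.2] F [ 0.  -0.1 -0. ] w 0.0005173928972203018
dp cm [ 0.72  0.45 10.83]
```

```bash
python3 -m jog '[{"dp":[0.7,0.4,0],"twist":0,"fingers":0},{"dp":[0.7,0.4,4],"twist":0,"fingers":0},{"dp":[0.7,0.4,7],"twist":0,"fingers":0},{"dp":[0.7,0.4,9.5],"twist":0,"fingers":0},{"dp":[0.7,0.4,10.8],"twist":0,"fingers":0},{"dp":[0.7,0.4,10.8],"twist":0,"fingers":0}]'
python3 -m jog '[{"dp":[-0.6,0,0],"twist":0,"fingers":0},{"dp":[-1.2,0,0],"twist":0,"fingers":0},{"dp":[-1.8,0,0],"twist":0,"fingers":0},{"dp":[-2.4,0,0],"twist":0,"fingers":0},{"dp":[-3.0,0,0],"twist":0,"fingers":0},{"dp":[-3.6,0,0],"twist":0,"fingers":0},{"dp":[-4.1,0,0],"twist":0,"fingers":0},{"dp":[-4.1,0,0],"twist":0,"fingers":0}]'
python3 -c "
from m import *
go(.07,.0117,.057); posts()"
```

```text
time_s: 7.08
tool_pos: [0.5994, 0.0809, 0.0572]
tool_rot: [-179.9, -0.0, 126.4]
force: [-0.3, -1.0, 0.4]
grip_width: 0.0003
grasp_force: 0.0
time_s: 8.07
tool_pos: [0.6282, 0.0522, 0.0597]
tool_rot: [179.5, 0.0, 126.6]
force: [-1.3, 2.8, 1.1]
grip_width: 0.0001
grasp_force: 1.3
t 8.075 car mm [76.7 19.6 59.7] rot [179.5   0.  126.6] F [-1.3  2.8  1.1] w 0.00014791141382674265
dp cm [-0.79 -0.67  0.27]
r 70.0 car deg -70.2 ->w -0.817
r 70.3 car deg -141.8 ->w -0.824
r 70.1 car deg 146.1 ->w -0.823
```

Wheel is at w ≈ 0.435 (unwrapped). I'll push about 6 mm more.

```bash
python3 -m jog '[{"dp":[-0.3,-0.3,0],"twist":0,"fingers":0},{"dp":[-0.6,-0.5,0],"twist":0,"fingers":0},{"dp":[-0.6,-0.5,0],"twist":0,"fingers":0},{"dp":[-0.6,-0.5,0],"twist":0,"fingers":0}]'
python3 -c "
from m import *
state(); posts()"
```

```text
time_s: 8.62
tool_pos: [0.6237, 0.0385, 0.0576]
tool_rot: [-179.9, 0.0, 126.3]
force: [-0.5, 1.4, 0.6]
grip_width: 0.0002
grasp_force: 0.4
t 8.625 car mm [64.9 11.2 57.6] rot [-179.9    0.   126.3] F [-0.5  1.4  0.6] w 0.00019157657314833613
r 70.3 car deg -76.8 ->w -0.701
r 70.4 car deg -148.4 ->w -0.708
r 69.6 car deg 139.4 ->w -0.705
```

w ≈ 0.55, in the middle of the window. Back off, lift and go over to the -x side of the open pawl.

```bash
python3 -m jog '[{"dp":[1.2,0,0],"twist":0,"fingers":0},{"dp":[1.2,0,0],"twist":0,"fingers":0},{"dp":[1.2,0,-5],"twist":0,"fingers":0},{"dp":[1.2,0,-11],"twist":0,"fingers":0},{"dp":[-1.5,-4.5,-11],"twist":0,"fingers":0},{"dp":[-4.5,-9,-11],"twist":0,"fingers":0},{"dp":[-8,-13.5,-11],"twist":0,"fingers":0},{"dp":[-10.9,-17,-11],"twist":0,"fingers":0}]'
python3 -m jog '[{"dp":[0,0,0],"twist":0,"fingers":0},{"dp":[0,0,0],"twist":0,"fingers":0}]'
python3 -c "
from m import *
go(-.105,-.098,.081); posts('pics/m6.png')"
```

```text
time_s: 9.68
tool_pos: [0.5504, -0.1515, 0.1678]
tool_rot: [180.0, 0.0, 126.2]
force: [0.0, -0.4, -0.3]
grip_width: 0.0003
grasp_force: 0.0
time_s: 9.93
tool_pos: [0.5517, -0.1482, 0.1675]
tool_rot: [180.0, -0.0, 126.3]
force: [0.9, 0.3, -1.2]
grip_width: 0.0005
grasp_force: 0.0
t 9.925 car mm [-103.6  -96.6  167.5] rot [180.   -0.  126.3] F [ 0.9  0.3 -1.2] w 0.0005069460568725092
dp cm [-0.14 -0.14  8.65]
r 108.9 car deg 2.1 ->w -0.823
r 69.7 car deg -5.5 ->w -0.689
r 70.3 car deg -76.8 ->w -0.702
r 68.9 car deg 67.2 ->w -0.701
r 70.1 car deg -148.8 ->w -0.702
r 69.6 car deg 139.4 ->w -0.705
```

View pics/m6.png

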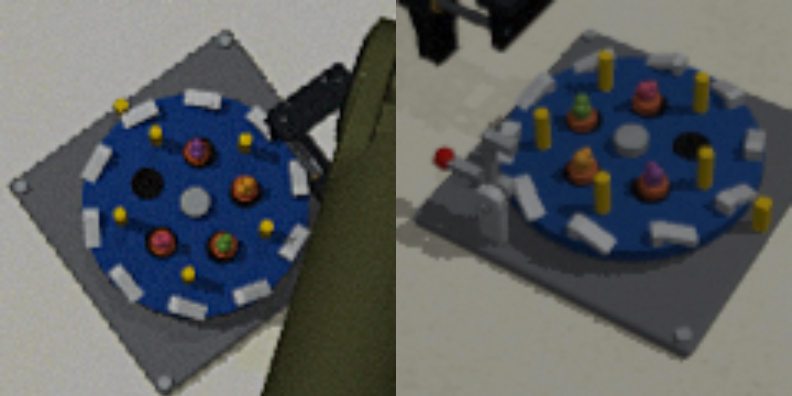

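Every plug stands on its mark, w is 0.553 and the pawl is still open, with the finger beyond it on the -x side. Descend and push +x.

```bash
python3 -m jog '[{"dp":[-0.1,0,3],"twist":0,"fingers":0},{"dp":[-0.1,0,6],"twist":0,"fingers":0},{"dp":[-0.1,0,8],"twist":0,"fingers":0},{"dp":[-0.1,0,8.6],"twist":0,"fingers":0},{"dp":[-0.1,0,8.6],"twist":0,"fingers":0}]'
python3 -m jog '[{"dp":[0,1,0],"twist":0,"fingers":0},{"dp":[0,2,0],"twist":0,"fingers":0},{"dp":[0,2.8,0],"twist":0,"fingers":0},{"dp":[0,3.6,0],"twist":0,"fingers":0},{"dp":[0,4.4,0],"twist":0,"fingers":0},{"dp":[0,5.2,0],"twist":0,"fingers":0},{"dp":[0,6,0],"twist":0,"fingers":0},{"dp":[0,6,0],"twist":0,"fingers":0}]'
python3 -m jog '[{"dp":[0,0.8,0],"twist":0,"fingers":0},{"dp":[0,1.6,0],"twist":0,"fingers":0},{"dp":[0,2.2,0],"twist":0,"fingers":0},{"dp":[0,2.2,0],"twist":0,"fingers":0}]'
python3 -m jog '[{"dp":[0,0.3,-5],"twist":0,"fingers":0},{"dp":[0,0.3,-10],"twist":0,"fingers":0},{"dp":[5,2,-12],"twist":0,"fingers":0},{"dp":[10,4,-12],"twist":0,"fingers":0},{"dp":[15,6,-12],"twist":0,"fingers":0},{"dp":[20,8,-12],"twist":0,"fingers":0},{"dp":[25,8,-12],"twist":0,"fingers":0},{"dp":[25,8,-12],"twist":0,"fingers":0}]'
python3 -c "
from m import *
state(); posts('pics/m7.png')
for n in('top','scene'):
    c=cam(n); m=mask(c,(0,170,80),(6,255,255))|mask(c,(174,170,80),(179,255,255))
    P=C-.055*X-.098*Y; u,v=proj(c,[*P,.109]); print(n,'ball expected',u,v,[(a,ce.round(1)) for a,ce,b in blobs(m,5) if np.hypot(*(ce-[u,v]))<25])"
```

```text
time_s: 10.65
tool_pos: [0.5526, -0.1488, 0.0816]
tool_rot: [-180.0, -0.0, 126.4]
force: [0.8, 0.3, 0.3]
grip_width: 0.0009
grasp_force: 0.0
time_s: 11.65
tool_pos: [0.6011, -0.1133, 0.0814]
tool_rot: [180.0, -0.0, 126.4]
force: [0.7, 0.8, 0.1]
grip_width: 0.0007
grasp_force: 0.0
time_s: 12.15
tool_pos: [0.6187, -0.1005, 0.0815]
tool_rot: [180.0, -0.0, 126.4]
force: [0.7, -0.6, 0.5]
grip_width: 0.0006
grasp_force: 0.0
time_s: 13.15
tool_pos: [0.5322, 0.1523, 0.2014]
tool_rot: [-180.0, -0.1, 126.8]
force: [0.3, -0.6, 0.6]
grip_width: 0.0002
grasp_force: 0.0
t 13.15 car mm [ 58.6 157.1 201.4] rot [-1.800e+02 -1.000e-01  1.268e+02] F [ 0.3 -0.6  0.6] w 0.00019557110484831012
r 108.5 car deg 2.2 ->w -0.823
r 69.7 car deg -5.1 ->w -0.697
r 70.3 car deg -76.8 ->w -0.702
r 68.9 car deg 67.2 ->w -0.701
r 70.8 car deg -148.4 ->w -0.708
r 70.0 car deg 139.7 ->w -0.71
top ball expected 361.78011159893947 182.91281425506588 [(np.int32(21), array([361.9, 182.2]))]
scene ball expected 280.13266389085106 220.4310970196809 [(np.int32(23), array([280.6, 220.3]))]
```

View pics/m7.png

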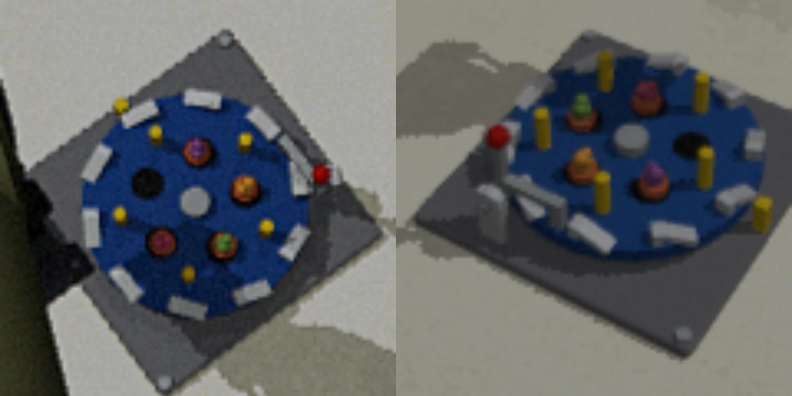

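The ball is back at its start pixels in both views (top (361.9,182.2), scene (280.6,220.3)). The pawl is therefore fully home, w is about 0.55, the plugs are standing and the arm is clear.

```bash
python3 -m jog '[{"dp":[0,0,0],"twist":0,"fingers":0},{"dp":[0,0,0],"twist":0,"fingers":0}]' | head -1; python3 -c "
from cell import env
print(env.sign_off())"
```

```text
time_s: 13.6
the job is handed in; nothing more can be done
None
```

The job is handed in at about 13.6 s; no verdict came back, but the last pictures showed the pawl fully home, the wheel one notch back at about 0.55 rad, all four plugs on their marks and the arm well clear; I did not measure the bystanders again, but the arm stayed clear of them.

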